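# Clamp the tensile specimen in its marking jig with the eccentric knob

### The arm

A 7-joint arm with a two-finger parallel gripper is mounted at the origin on the work surface. World frame = base frame: x ahead of the robot, y to its left, z up, the work surface at z = 0. Lengths are in m, angles in rad, forces in N, time in s.
With the tool pointing down it reaches from about 0.425 to 0.925 m from the base axis. Payload 6.8 kg.
Tool frame: the origin (TCP) lies midway between the tips of the shut fingers; the grasp point (between the pads) lies 19 mm behind it (bot.grasp_offset is the distance from the TCP to the grasp point, in m); z points along the fingers, x is the direction in which the jaws open and shut, and the axes are right-handed (so a half turn about z gives the same grasp; the last joint's range is limited). The gripper opens to 85 mm and grips with 20 to 120 N. Pads are 22 mm wide; open, the fingers measure 114 mm over their backs; the gripper's body (76 mm by 85 mm) begins 54 mm behind the grasp point. The pads swing forward as they close: fully open they stand 13 mm farther back than shut.
Start: joints at [-1.263, 0.477, 0.022, 1.555, -0.011, 1.109, -0.083], TCP at [0.273, 0.618, 0.231] pointing down, gripper open.
Joint ranges: [-2.96, 2.96], [-0.34, 2.1], [-1.41, 1.46], [0.24, 2.44], [-1.37, 4.51], [0.17, 1.92], [-2.96, 2.96]. Speed limits (rad/s): [2.39, 2.39, 3.14, 3.14, 3.14, 3.14, 3.14].

### API

Orientations are given as a unit quaternion [w, x, y, z].
In Python, from station import bot, imaging gives the robot as it stands. The module is installed in compiled form; this text tells all that it offers.
- The arm moves only by the tool apply_moves, never from a script. Its argument "increments" is a list of rows, each a list of 7 numbers: the shift along the tool's x, y, z in mm, then the turn, a rotation vector about the tool's x, y, z in degrees, then the closure, from -1 (fully open) to 1 (shut). In form: [[dx, dy, dz, rx, ry, rz, grip], ...]. A call has exactly 8 rows; each row shifts and turns the pose as measured when the row begins, along the tool's axes as they then stand; what a row does not reach is not made up. A row lasts 1/8 s, in which the tool goes at most 62.5 mm and 10.7 degrees, less where a joint would pass 70% of its speed; a pose out of reach is approached as far as the arm can. A call with a gripper value outside its range is refused whole. The fingers move at their own pace and stop on an object; "grip_force" is the grip in N (left out, the last holds). Time passes only in rows, so rows that do not move let the fingers close, or fill a call up. It gives the time, the measured TCP pose, the force and the opening at its end, in the units of the state.
- bot.get_obs(): the state, without advancing time (a new reading comes with each control period).
- imaging.read_camera(name): name is "side" or "top" or "wrist"; returns the picture (480x640x3 uint8, red, green, blue); there is no depth.
- imaging.get_calibration(name): a dict with "K" (3x3 intrinsics, pixels), "extrinsics" (4x4, takes a point from camera to world coordinates). Camera axes: x right, y down, z forward; pixel columns grow to the right and rows downward; lengths in m; the calibration is good to about 2 mm. A picture is of the moment at which its call begins: read the wrist's pose just before it. get_calibration takes no time and is no camera call; for the wrist camera it gives the pose at the moment of the call.
- bot.hand_in(): hands the job in, once; it reports no verdict.
The state is a dict: "t": time; "q": joint angles; "joint_vel": joint speeds; "joint_torque": joint torques, N m; "eef_pos": TCP position; "tool_rot": TCP orientation; "contact_force": force on the tool from outside, world axes, zero at the start; "torque": the same for the moment, N m; "gripper_width": opening from 0.0 (shut) to 1.0 (fully open).
Only numpy, scipy, OpenCV 4.12 (cv2) and the standard library are available. Lean on these libraries where they do the work, as an engineer would, in place of code of your own. Each camera call takes 0.05 s, during which the arm holds its last target.

### The job

Two identical steel marking jigs stand on the bench of the testing lab, and only one of them has a flat dog-bone specimen lying in it. Turn that jig's eccentric knob clockwise, seen from above, until its off-centre lobe points at the specimen and presses it firmly against the sprung stop bar, then let go so that it stays clamped. Leave the empty jig's knob as it is.

Things in the scene. Friction and masses are not known exactly. Their poses are not given: they have to be found in the camera images.
- clamp: Eccentric knob of the loaded jig. Origin on its upright axis, 13.5 mm above the table, under the disc; x points to the lobe. Bright metal disc 40 mm across, 17 high, centred 12 mm off the axis. On a neck above it a black grip bar 12 mm thick (y), x -22 to 42, z 32 to 57 mm: pinch it over the axis or push its end. Turns stiffly (to 0.25 Nm when clamping) and stays where left.
- stop: Dark sprung stop bar of the loaded jig, 170 mm long (y), 13 thick, top 35 mm above the table; yields along x, 1 N per mm. Origin: lower edge of its face, middle; x points away from specimen and knob. Knob axis is 47 mm before it. The lobe starts 80 to 100 deg from this x, presses from 60 deg on, well within 35 deg; the knob meets a hard end 10 deg past straight. A fixed rail behind is 38 mm high.
- specimen: Loose flat aluminium dog-bone in the loaded jig, 170 mm long (y), 26 wide at the ends, 16 in the middle (x), 10 thick, 0.1 kg. Origin: centre of its underside, 12 mm above the table on the jig's fixed base plate (150 x 210 mm). It lies between knob and stop bar, 1 to 3 mm short of the bar; a 10 mm pin, top 24 mm above the table, stands off its -y end.
- idle_lobe (a point): Tip of the lobe of the empty jig's knob (same shape as the other), half-way up its disc, 22 mm above the table and 32 mm from that knob's axis; x points outward from the axis. This knob is to be left alone.
There are look-alikes about, which are no part of the job. What is shaped like the specimen but black or purple is not meant.

How it is judged:
At the end, for the whole second after the job is handed in: The knob's lobe presses on the specimen with more than 1.5 N and the specimen presses on the stop bar with more than 1.5 N, the specimen lying flat (within 6 degrees), square to the stop bar within 10 degrees and at rest (contact force between each of clamp, stop and specimen above 1.5 N and angle between the y axis of specimen and the y axis of stop, either way round below 0.17 rad and angle between specimen's own z axis and vertical below 0.1 rad and linear speed of specimen below 0.02 m/s); the robot touches nothing.
It fails at once if the empty jig's knob is turned (its lobe tip moves more than 10 mm) (distance of idle_lobe from where it was at the start of the episode above 0.01 m).
It also fails if it takes over 35 s, if anything falls off the work surface, if the arm or the gripper's body presses on something with over 40 N, if the wrist force passes 120 N, or if a joint passes its speed limit or range.

## Working session

There is one attempt and no reset: what is moved stays moved. The work goes in short steps, Python scripts to look and compute and a tool call to move; the robot and the scene stay as the last step left them, time stands still between calls to the robot, and variables do not carry over. Pictures are saved under pics/ and viewed, and the job is handed in when it is done.

Besides the shell and the picture viewer there is one more tool, called after ">>>" as a command line: name --pt "numbers of a row" for each row, then --argument value for the rest. apply_moves: Moves the arm, as the interface text tells. Its arguments: {"type":"object","properties":{"increments":{"type":"array","items":{"type":"array","items":{"type":"number"}}},"grip_force":{"type":"number"}},"required":["increments"]}

```bash
mkdir -p pics
python3 - <<'E'
from station import bot, imaging
import cv2
print(bot.get_obs())
for n in ["top","side"]:
    c=imaging.get_calibration(n); print(n,c)
    cv2.imwrite(f"pics/{n}0.png",imaging.read_camera(n)[:,:,::-1])
E
```

```text
{'t': 0.0, 'q': array([-1.26308559,  0.47779385,  0.0223411 ,  1.55646308, -0.01152287,
        1.10929226, -0.08309903]), 'joint_vel': array([ 0.00094804, -0.00019492, -0.00046688, -0.00185913,  0.00023089,
        0.00096319,  0.00092267]), 'joint_torque': array([ 4.83109379e-04, -5.96455622e+01,  1.60869732e+00, -2.81196535e+01,
        1.25420120e-02,  9.47022869e-03,  2.35962835e-05]), 'eef_pos': array([0.27242156, 0.61693285, 0.23032502]), 'tool_rot': array([ 5.46805645e-04,  8.37830662e-01,  5.45929432e-01, -7.32780966e-04]), 'contact_force': array([ 0.34305121, -0.52084734, -0.4897619 ]), 'torque': array([ 0.00769379,  0.02400882, -0.03593894]), 'gripper_width': 0.9983120568016305}
top {'K': array([[465.87618612,   0.        , 318.81455962],
       [  0.        , 465.87618612, 241.20723752],
       [  0.        ,   0.        ,   1.        ]]), 'extrinsics': array([[-7.29670391e-03, -9.79867437e-01,  1.99515824e-01,
         2.50865051e-01],
       [-9.99973357e-01,  7.10847866e-03, -1.65973168e-03,
        -1.48052955e-01],
       [ 2.08063052e-04, -1.99522619e-01, -9.79893199e-01,
         1.25226998e+00],
       [ 0.00000000e+00,  0.00000000e+00,  0.00000000e+00,
         1.00000000e+00]])}
side {'K': array([[529.79792841,   0.        , 327.45212256],
       [  0.        , 529.79792841, 243.52582915],
       [  0.        ,   0.        ,   1.        ]]), 'extrinsics': array([[ 0.91065023, -0.32623989,  0.25354229,  0.13172227],
       [-0.41294496, -0.69801886,  0.58501806, -1.01325281],
       [-0.01387893, -0.63744584, -0.77037016,  1.19561346],
       [ 0.        ,  0.        ,  0.        ,  1.        ]])}
```

View pics/top0.png

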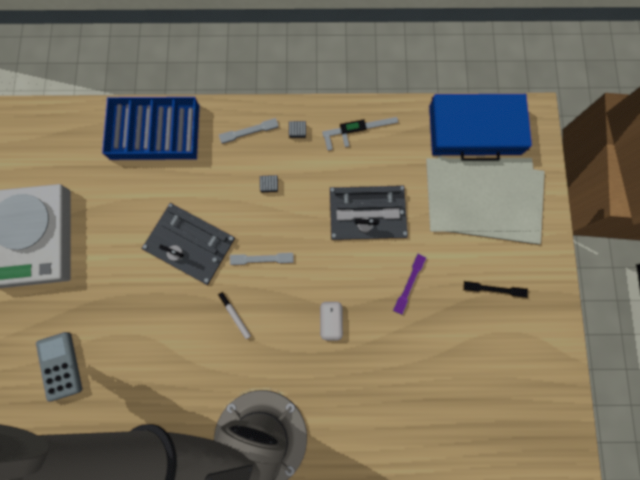

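View pics/side0.png

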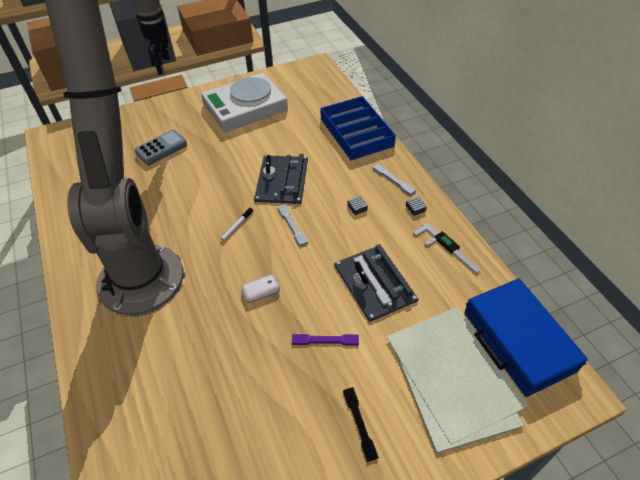

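The loaded jig is at about (368,213) in the top view and (375,282) in the side view. The empty one is at (188,243) in the top view. I'll zoom in on the loaded jig.

Run:
```python
import cv2,numpy as np
a=cv2.imread("pics/top0.png")[178:248,320:415]
b=cv2.imread("pics/side0.png")[235:325,325:425]
cv2.imwrite("pics/z0.png",cv2.resize(a,None,fx=8,fy=8,interpolation=cv2.INTER_CUBIC))
cv2.imwrite("pics/z1.png",cv2.resize(b,None,fx=6,fy=6,interpolation=cv2.INTER_CUBIC))
```

```text
(no output)
```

View pics/z0.png

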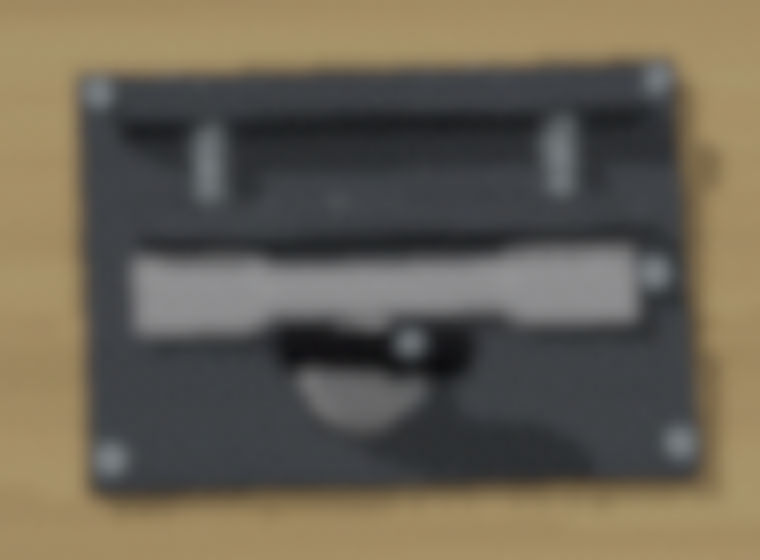

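View pics/z1.png

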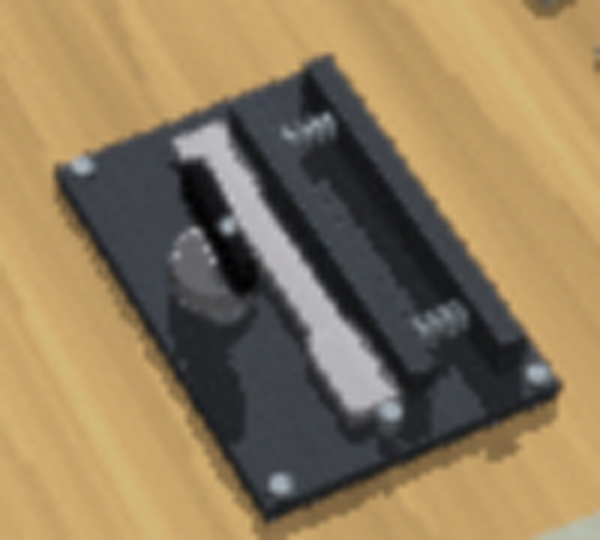

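```bash
cat > h.py <<'E'
import numpy as np, cv2
from station import bot, imaging
from scipy.spatial.transform import Rotation as R
def ray(c,u,v):
    E=np.array(c["extrinsics"]);d=E[:3,:3]@np.linalg.solve(c["K"],[u,v,1]);return E[:3,3],d/np.linalg.norm(d)
def plane(c,u,v,z):
    o,d=ray(c,u,v);return o+d*(z-o[2])/d[2]
def tri(l):
    A=np.zeros((3,3));b=np.zeros(3)
    for o,d in l:
        P=np.eye(3)-np.outer(d,d);A+=P;b+=P@o
    x=np.linalg.solve(A,b)
    return x,[1e3*np.linalg.norm((np.eye(3)-np.outer(d,d))@(x-o)) for o,d in l]
def rot(): 
    o=bot.get_obs();q=o["tool_rot"];return np.array(o["eef_pos"]),R.from_quat([q[1],q[2],q[3],q[0]])
def goto(p,yaw):
    # report tool-frame shift (mm) and turn (deg) to vertical pose with jaw yaw (deg)
    t,r=rot();y=np.radians(yaw)
    T=R.from_matrix(np.array([[np.cos(y),np.sin(y),0],[np.sin(y),-np.cos(y),0],[0,0,-1]]))
    print("pos",t.round(4),"shift",(1e3*r.inv().apply(np.array(p)-t)).round(1),"turn",np.degrees((r.inv()*T).as_rotvec()).round(1),"yaw now",np.degrees(np.arctan2(*r.as_matrix()[[1,0],0])).round(1))
E
python3 - <<'E'
from h import *
T=imaging.get_calibration("top");S=imaging.get_calibration("side")
tp=lambda x,y:(320+(x+.5)/8-.5,178+(y+.5)/8-.5)
sp=lambda x,y:(325+(x+.5)/6-.5,235+(y+.5)/6-.5)
print("bolt",tri([ray(T,*tp(410,343)),ray(S,*sp(229,226))]))
print("pin",tri([ray(T,*tp(655,272)),ray(S,*sp(390,412))]))
for n,p in dict(specL=(132,295),specR=(640,283)).items(): print(n,plane(T,*tp(*p),.022))
for n,p in dict(barL=(280,346),barR=(470,355),).items(): print(n,plane(T,*tp(*p),.070))
for n,p in dict(pTL=(85,75),pTR=(672,65),pBL=(95,490),pBR=(700,480)).items(): print(n,plane(T,*tp(*p),.012))
b,_=tri([ray(T,*tp(410,343)),ray(S,*sp(229,226))])
goto([b[0]-.07,b[1],.23],0)
E
```

```text
bolt (array([ 0.54637011, -0.2865221 ,  0.06864714]), [np.float64(0.03477696700444992), np.float64(0.03477696700436081)])
pin (array([ 0.58208987, -0.37630911,  0.02180934]), [np.float64(0.2799655578324845), np.float64(0.27996555783241023)])
specL [ 0.57551256 -0.19771215  0.022     ]
specR [ 0.57848398 -0.37104788  0.022     ]
barL [ 0.54529558 -0.24386433  0.07      ]
barR [ 0.54182096 -0.30582736  0.07      ]
pTL [ 0.65728758 -0.18292702  0.012     ]
pTR [ 0.65944885 -0.38728223  0.012     ]
pBL [ 0.50979357 -0.18453218  0.012     ]
pBR [ 0.51177569 -0.39037061  0.012     ]
pos [0.2724 0.617  0.2304] shift [-744.1  551.5    1.7] turn [ 0.1  0.1 66.2] yaw now 66.2
```

>>> apply_moves --pt "-38.7 41.4 0 0 0 0 -1" --pt "-38.7 41.4 0 0 0 0 -1" --pt "-38.7 41.4 0 0 0 0 -1" --pt "-38.7 41.4 0 0 0 0 -1" --pt "-38.7 41.4 0 0 0 0 -1" --pt "-38.7 41.4 0 0 0 0 -1" --pt "-38.7 41.4 0 0 0 0 -1" --pt "-38.7 41.4 0 0 0 0 -1"

```text
t: 1.1
eef_pos: [0.4524, 0.191, 0.2275]
tool_rot: [0.0, 0.835, 0.55, -0.002]
contact_force: [1.3, 0.5, 0.3]
gripper_width: 1.001
```

>>> apply_moves --pt "-49 34 0 0 0 0 -1" --pt "-49 34 0 0 0 0 -1" --pt "-49 34 0 0 0 0 -1" --pt "-49 34 0 0 0 0 -1" --pt "-49 34 0 0 0 0 -1" --pt "-49 34 0 0 0 0 -1" --pt "-49 34 0 0 0 0 -1" --pt "-49 34 0 0 0 0 -1"

```text
t: 2.1
eef_pos: [0.5484, -0.2907, 0.2277]
tool_rot: [-0.0, 0.834, 0.551, -0.002]
contact_force: [1.0, -0.0, 0.6]
gripper_width: 1.002
```

Run:
```python
from h import *
goto([.5464,-.2865,.2],-3)
print(bot.get_obs()["q"].round(2),bot.get_obs()["t"])
```

```text
pos [ 0.5484 -0.2907  0.2277] shift [ 3.1 -3.5 27.7] turn [-0.   0.2 69.9] yaw now 66.9
[ 0.03  0.42  0.48  1.72 -0.21  1.06  1.74] 2.1
```

>>> apply_moves --pt "0 0 0 0 0 10 -1" --pt "0 0 0 0 0 10 -1" --pt "0 0 0 0 0 10 -1" --pt "0 0 0 0 0 10 -1" --pt "0 0 0 0 0 10 -1" --pt "0 0 0 0 0 10 -1" --pt "0 0 0 0 0 9.9 -1" --pt "0 0 0 0 0 0 -1"

```text
t: 3.1
eef_pos: [0.5444, -0.2976, 0.224]
tool_rot: [0.002, 0.999, -0.051, -0.005]
contact_force: [0.4, 0.0, -0.3]
gripper_width: 1.0
```

Run:
```python
from h import *
goto([.5464,-.2865,.2],-3)
cv2.imwrite("pics/w0.png",imaging.read_camera("wrist")[:,:,::-1])
print(imaging.get_calibration("wrist")["extrinsics"].round(3))
```

```text
pos [ 0.5444 -0.2976  0.224 ] shift [  1.1 -11.4  24. ] turn [ 0.2  0.6 -2.8] yaw now -5.8
[[ 0.995 -0.092 -0.038  0.553]
 [-0.099 -0.952 -0.29  -0.224]
 [-0.01   0.293 -0.956  0.367]
 [ 0.     0.     0.     1.   ]]
```

View pics/w0.png

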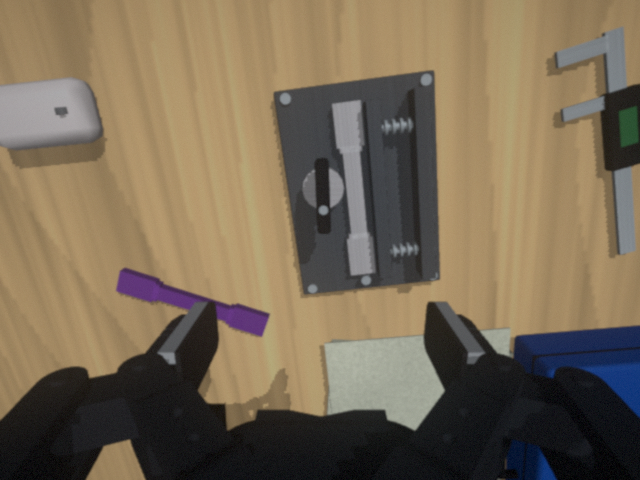

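The wrist view shows the loaded jig clearly. The bolt is at about (323,210), the bar runs from (322,160) to (323,233), and the lobe points up in the image, which is +y. Next I'll measure the bar from this view.

Run:
```python
from h import *
im=cv2.imread("pics/w0.png");W=imaging.get_calibration("wrist");T=imaging.get_calibration("top");S=imaging.get_calibration("side")
g=im.max(2);roi=np.zeros_like(g);roi[150:245,305:340]=1
m=((g<35)&(roi>0)).astype(np.uint8)
n,l,s,c=cv2.connectedComponentsWithStats(m);i=1+s[1:,4].argmax();print(s[i],c[i])
cs,_=cv2.findContours((l==i).astype(np.uint8),0,2)
r=cv2.minAreaRect(cs[0]);bx=cv2.boxPoints(r)
P=np.array([plane(W,*p,.0705) for p in bx]);print(P.round(4))
b=g[200:220,315:332].astype(float);mm=b>110;yy,xx=np.nonzero(mm);u,v=315+xx.mean(),200+yy.mean();print(u,v,plane(W,u,v,.0705))
tp=lambda x,y:(320+(x+.5)/8-.5,178+(y+.5)/8-.5)
sp=lambda x,y:(325+(x+.5)/6-.5,235+(y+.5)/6-.5)
print(tri([ray(T,*tp(410,343)),ray(S,*sp(229,226)),ray(W,u,v)]))
# plate edges in wrist
for p in [(276,93),(433,71),(303,295),(439,280)]: print(plane(W,*p,.012).round(4))
```

```text
[323 176   4   5   8] [325.    178.125]
[[ 0.5483 -0.2601  0.0705]
 [ 0.5506 -0.2583  0.0705]
 [ 0.5521 -0.2601  0.0705]
 [ 0.5498 -0.2619  0.0705]]
324.35526315789474 208.48684210526315 [ 0.5469725  -0.28590774  0.0705    ]
(array([ 0.54663593, -0.28641203,  0.06824536]), [np.float64(0.24933356027458278), np.float64(0.16176901093181584), np.float64(0.29275728273146484)])
[ 0.5114 -0.1846  0.012 ]
[ 0.6569 -0.1805  0.012 ]
[ 0.513  -0.3925  0.012 ]
[ 0.6619 -0.3887  0.012 ]
```

Run:
```python
from h import *
im=cv2.imread("pics/w0.png");W=imaging.get_calibration("wrist")
g=im.max(2);print(g[185,310:345],g[225,310:345],g[150:240,321])
```

```text
[109 108 107 106 101  74  48  41  40  35  38  40  37  37  34  36  36  37
  55  96 134 147 151 152 148 149 151 151 153 151 151 149 141 111  72] [56 55 57 56 58 64 59 48 41 37 37 40 39 42 32 41 36 36 35 36 44 61 68 71
 69 73 72 73 72 70 72 72 70 71 63] [ 72  76  74  72  70  74  73  59  48  37  34  38  39  33  39  36  36  38
  35  38  37  37  34  36  34  40  34  39  37  37  39  38  36  38  35  40
  41  37  32  35  35  34  35  35  35  42  39  35  39  41  37  38  40  35
  43  75 116 137 147 147 150 147 145 130  96  55  38  35  40  42  35  36
  40  39  40  40  41  41  38  39  39  39  36  46  65  71  72  72  74  74]
```

Run:
```python
from h import *
im=cv2.imread("pics/w0.png");W=imaging.get_calibration("wrist")
g=im.max(2);roi=np.zeros_like(g);roi[150:245,305:340]=1
m=((g<50)&(roi>0)).astype(np.uint8);m[200:220,314:333]|=((g[200:220,314:333]>110)).astype(np.uint8)*0
cs,_=cv2.findContours(m,0,2);c=np.vstack([x for x in cs if cv2.contourArea(x)>60])
bx=cv2.boxPoints(cv2.minAreaRect(c));print(bx.round(1));P=np.array([plane(W,*p,.0705) for p in bx]);print(P.round(4))
d1=P[1]-P[0];d2=P[2]-P[1];print(np.linalg.norm(d1),np.linalg.norm(d2),np.degrees(np.arctan2(d1[1],d1[0])),np.degrees(np.arctan2(d2[1],d2[0])))
goto([.5465,-.2864,.15],-1)
```

```text
[[313.7 158.2]
 [329.1 157.6]
 [331.8 232.8]
 [316.5 233.4]]
[[ 0.5423 -0.2433  0.0705]
 [ 0.5549 -0.2441  0.0705]
 [ 0.5514 -0.308   0.0705]
 [ 0.538  -0.3072  0.0705]]
0.012603433312968862 0.06402060142816743 -3.612919136489964 -93.15466957808002
pos [ 0.5444 -0.2976  0.2241] shift [  1.7 -11.7  74. ] turn [ 0.2  0.6 -4.7] yaw now -5.7
```

>>> apply_moves --pt "0 0 0 0.2 0.6 -2.8 -1" --pt "1 -11.2 25 0 0 0 -1" --pt "0 0 25 0 0 0 -1" --pt "0 0 25 0 0 0 -1" --pt "0 0 25 0 0 0 -1" --pt "0 0 0 0 0 0 -1" --pt "0 0 0 0 0 0 -1" --pt "0 0 0 0 0 0 -1"

```text
t: 4.15
eef_pos: [0.5472, -0.2866, 0.1235]
tool_rot: [-0.0, 1.0, -0.012, 0.002]
contact_force: [0.3, 0.3, 0.8]
gripper_width: 1.002
```

Run:
```python
from h import *
goto([.5465,-.2864,.045],-3)
cv2.imwrite("pics/w1.png",imaging.read_camera("wrist")[:,:,::-1])
```

```text
pos [ 0.5472 -0.2866  0.1235] shift [-1.1 -0.1 78.5] turn [-0.  -0.2  1.6] yaw now -1.4
```

View pics/w1.png

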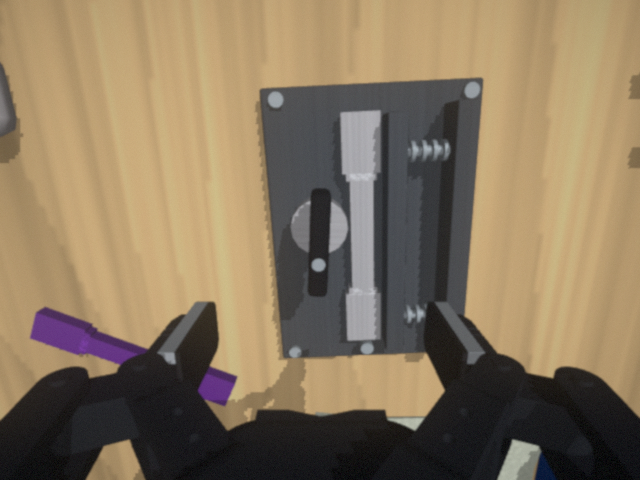

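Centred on the bar. I'll descend and then close.

>>> apply_moves --pt "-1 0 20 0 0 1.6 -1" --pt "0 0 20 0 0 0 -1" --pt "0 0 20 0 0 0 -1" --pt "0 0 15 0 0 0 -1" --pt "0 0 3 0 0 0 -1" --pt "0 0 0 0 0 0 -1" --pt "0 0 0 0 0 0 -1" --pt "0 0 0 0 0 0 -1"

```text
t: 5.2
eef_pos: [0.547, -0.2867, 0.0404]
tool_rot: [-0.0, 1.0, -0.027, 0.002]
contact_force: [-0.1, -0.3, -0.7]
gripper_width: 1.003
```

Run:
```python
from h import *
goto([.5465,-.2864,.045],-3)
```

```text
pos [ 0.547  -0.2867  0.0404] shift [-0.5 -0.3 -4.6] turn [-0.  -0.3 -0.1] yaw now -3.1
```

Close at moderate force, raised by 4 mm.

>>> apply_moves --pt "-0.5 0 -4 0 0 0 -1" --pt "0 0 0 0 0 0 0" --pt "0 0 0 0 0 0 0.5" --pt "0 0 0 0 0 0 1" --pt "0 0 0 0 0 0 1" --pt "0 0 0 0 0 0 1" --pt "0 0 0 0 0 0 1" --pt "0 0 0 0 0 0 1" --grip_force 60

```text
t: 6.2
eef_pos: [0.546, -0.2869, 0.046]
tool_rot: [-0.0, 1.0, -0.027, 0.002]
contact_force: [-0.4, 0.7, 3.6]
gripper_width: 0.124
```

Run:
```python
from h import *
goto([.5465,-.2864,.045],-3)
cv2.imwrite("pics/w2.png",imaging.read_camera("wrist")[:,:,::-1])
```

```text
pos [ 0.546  -0.2869  0.046 ] shift [ 0.5 -0.5  1. ] turn [-0.  -0.3 -0.1] yaw now -3.1
```

View pics/w2.png

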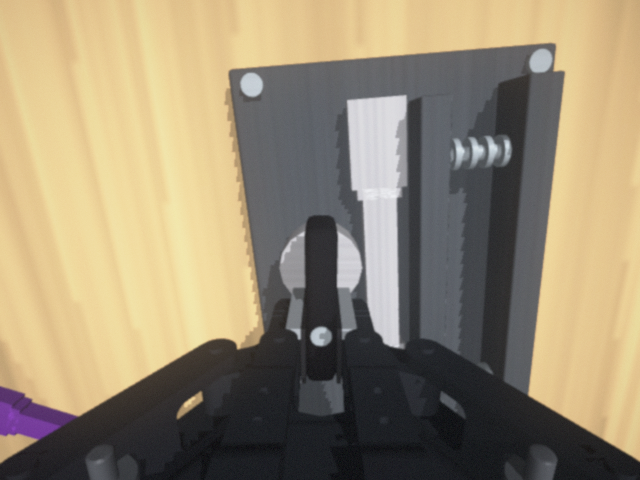

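Gripped on the bar, with width 0.124. Now I'll turn clockwise in stages.

>>> apply_moves --pt "0 0 0 0 0 8 1" --pt "0 0 0 0 0 8 1" --pt "0 0 0 0 0 8 1" --pt "0 0 0 0 0 8 1" --pt "0 0 0 0 0 0 1" --pt "0 0 0 0 0 0 1" --pt "0 0 0 0 0 0 1" --pt "0 0 0 0 0 0 1" --grip_force 80

```text
t: 7.25
eef_pos: [0.5457, -0.2868, 0.0461]
tool_rot: [-0.001, 0.952, -0.307, 0.002]
contact_force: [-0.6, 0.5, 2.7]
gripper_width: 0.12
```

Run:
```python
from h import *
goto([.5463,-.2867,.045],-3)
print(bot.get_obs()["contact_force"],bot.get_obs()["torque"],bot.get_obs()["q"])
cv2.imwrite("pics/w3.png",imaging.read_camera("wrist")[:,:,::-1])
```

```text
pos [ 0.5457 -0.2868  0.0461] shift [ 0.4 -0.4  1.1] turn [ -0.1  -0.2 -32.8] yaw now -35.8
[-0.64149022  0.50615372  2.72284448] [ 0.09692327  0.30473263 -0.06275532] [-0.13910571  0.74226411  0.74571981  1.873197   -0.6957167   0.80274824
  0.35765532]
```

View pics/w3.png

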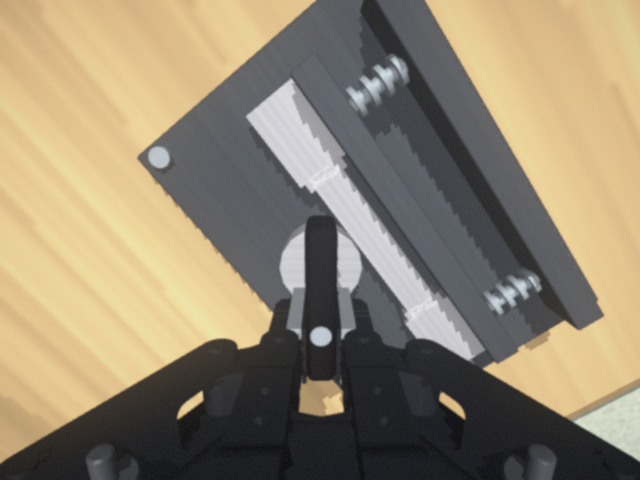

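>>> apply_moves --pt "0.3 0 0 0 0 6 1" --pt "0 0 0 0 0 6 1" --pt "0 0 0 0 0 6 1" --pt "0 0 0 0 0 6 1" --pt "0 0 0 0 0 6 1" --pt "0 0 0 0 0 0 1" --pt "0 0 0 0 0 0 1" --pt "0 0 0 0 0 0 1"

```text
t: 8.3
eef_pos: [0.5456, -0.2867, 0.0461]
tool_rot: [-0.002, 0.837, -0.547, 0.001]
contact_force: [-1.6, 0.7, 3.8]
gripper_width: 0.122
```

Run:
```python
from h import *
goto([.5463,-.2867,.045],-87)
print(bot.get_obs()["contact_force"],bot.get_obs()["torque"],bot.get_obs()["q"])
cv2.imwrite("pics/w4.png",imaging.read_camera("wrist")[:,:,::-1])
```

```text
pos [ 0.5456 -0.2867  0.0461] shift [ 0.3 -0.6  1.1] turn [-0.2  0.1 20.6] yaw now -66.4
[-1.63284824  0.7218973   3.84972019] [-0.02142885  0.35034124 -0.10626696] [-0.21324842  0.80375054  0.87299601  1.87721241 -0.81821563  0.86253496
 -0.07480604]
```

View pics/w4.png

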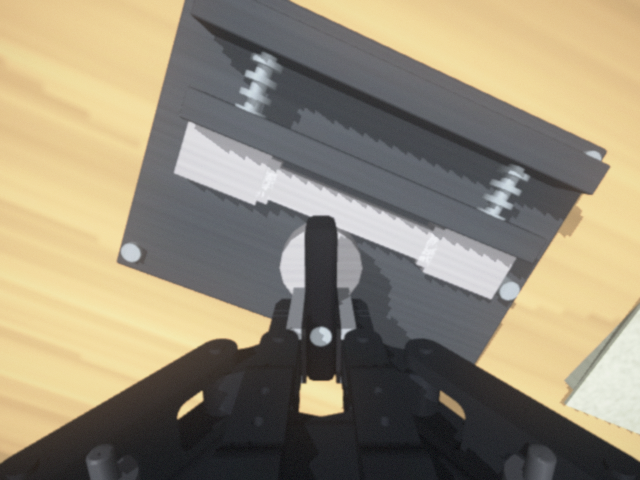

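The lobe is about 23° short of straight and the specimen is against the bar. Another 20° should do it.

>>> apply_moves --pt "0 0 0 0 0 5 1" --pt "0 0 0 0 0 5 1" --pt "0 0 0 0 0 5 1" --pt "0 0 0 0 0 5 1" --pt "0 0 0 0 0 0 1" --pt "0 0 0 0 0 0 1" --pt "0 0 0 0 0 0 1" --pt "0 0 0 0 0 0 1"

```text
t: 9.35
eef_pos: [0.5456, -0.2866, 0.0461]
tool_rot: [-0.002, 0.728, -0.686, 0.0]
contact_force: [-2.0, 1.4, 2.9]
gripper_width: 0.127
```

Run:
```python
from h import *
goto([.5463,-.2867,.045],-87)
print(bot.get_obs()["contact_force"],bot.get_obs()["torque"])
cv2.imwrite("pics/w5.png",imaging.read_camera("wrist")[:,:,::-1])
```

```text
pos [ 0.5456 -0.2866  0.0461] shift [ 0.2 -0.7  1.1] turn [-0.2  0.1  0.4] yaw now -86.6
[-2.00718786  1.35161074  2.88018582] [-0.04367142  0.39405525 -0.12827274]
```

View pics/w5.png

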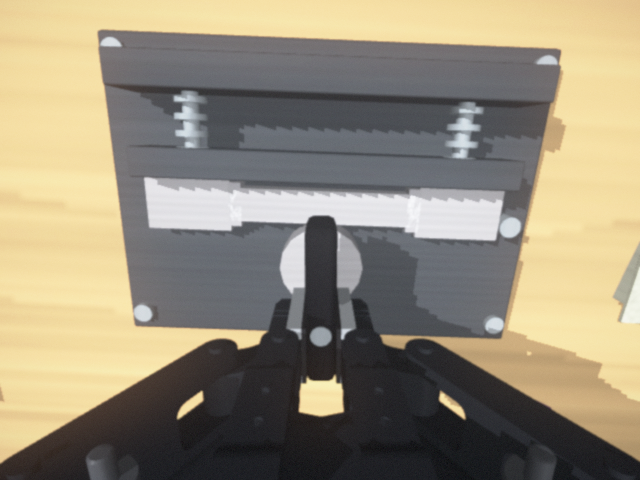

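The lobe points at the specimen and the springs are compressed. I'll release and retreat upwards.

>>> apply_moves --pt "0 0 0 0 0 0 0.5" --pt "0 0 0 0 0 0 0" --pt "0 0 0 0 0 0 -0.5" --pt "0 0 0 0 0 0 -0.5" --pt "0 0 0 0 0 0 -0.5" --pt "0 0 -15 0 0 0 -0.5" --pt "0 0 -25 0 0 0 -0.5" --pt "0 0 -30 0 0 0 -0.5"

```text
t: 10.4
eef_pos: [0.5448, -0.2862, 0.1174]
tool_rot: [-0.002, 0.728, -0.686, -0.001]
contact_force: [0.4, 0.1, 0.6]
gripper_width: 0.749
```

>>> apply_moves --pt "0 0 -30 0 0 0 -0.5" --pt "0 0 -30 0 0 0 -0.5" --pt "0 0 -20 0 0 0 -0.5" --pt "0 0 0 0 0 0 -0.5" --pt "0 0 0 0 0 0 -0.5" --pt "0 0 0 0 0 0 -0.5" --pt "0 0 0 0 0 0 -0.5" --pt "0 0 0 0 0 0 -0.5"

```text
t: 11.4
eef_pos: [0.5439, -0.2867, 0.2023]
tool_rot: [-0.002, 0.727, -0.686, -0.0]
contact_force: [0.5, 0.1, -0.8]
gripper_width: 0.745
```

Run:
```python
from h import *
print(bot.get_obs()["contact_force"],bot.get_obs()["t"])
cv2.imwrite("pics/w6.png",imaging.read_camera("wrist")[:,:,::-1])
cv2.imwrite("pics/side6.png",imaging.read_camera("side")[:,:,::-1])
```

```text
[ 0.52921447  0.07563494 -0.76238334] 11.4
```

View pics/w6.png

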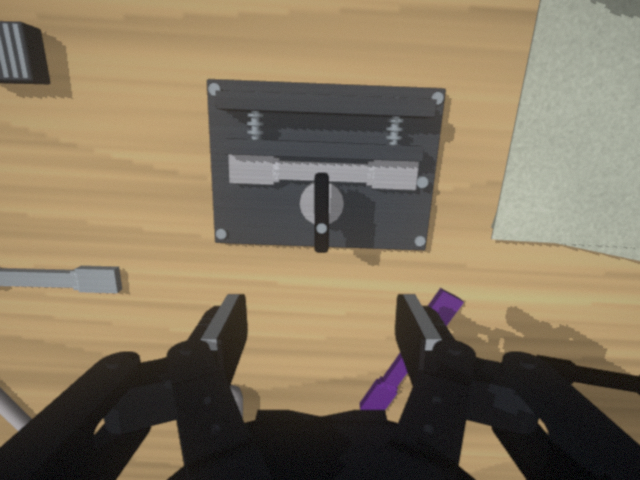

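View pics/side6.png

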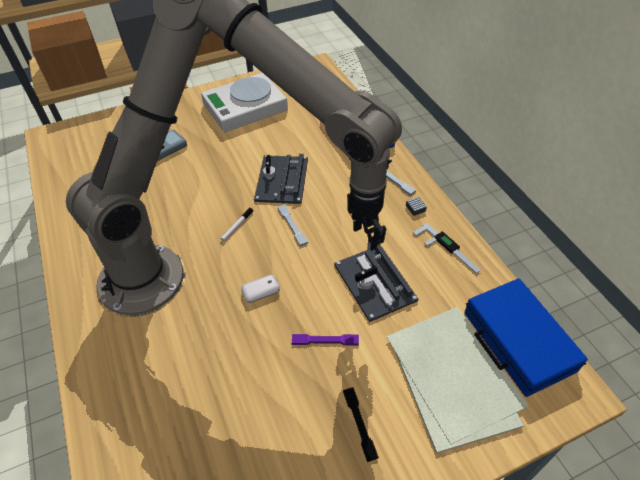

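The lobe at (321,178) points straight at the specimen. The specimen lies parallel to the bar (about 2.1° slope in the image against 1.9° for the plate) and touches it. The gripper is clear, and the empty jig looks unchanged. Handing in.

Run:
```python
from h import *
print(bot.hand_in())
```

```text
the job is handed in; nothing more can be done
None
```

I clamped the specimen in the loaded jig and handed the job in at about 11.5 s of the 35 s allowed; hand-in gives no verdict.

**What I did:** I located the loaded jig's knob axis from the top, side and wrist views, which agreed to about 0.3 mm. I pinched the grip bar over the axis and turned it about 83° clockwise in three stages. The lobe ended about 3° short of straight at the specimen. I then opened the gripper and raised it about 155 mm clear.

**Last checks:**
- **Lobe and specimen:** after release, the wrist picture shows the lobe on the specimen. The specimen lies against the stop bar and looks square to it, within about 1°.
- **Robot:** the force reading was near zero, under 1 N, and the gripper stands well above the jig.
- **Empty jig:** its knob looked unchanged in the side view, and the arm was never lowered near it.

**Not measured:** the clamping force was not read directly. From the jig's dimensions the stop bar should be pushed back about 6 mm, which is roughly 6 N at 1 N per mm. None of the checks failed or disagreed.

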